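# Restock the spice carousel under the shelf

## Task

Put the two spice jars that stand left and right of the spice carousel back in it, first the red-capped one in the red pocket, then the white-capped one in the blue pocket. For each, first turn the carousel (the knob in its centre is the handle) until that jar's pocket has come out from the shelf to the front middle, then set the jar upright down in it and let go, without dropping it or swinging the turntable round with it. Leave the blue pocket at the front, and leave the bottles, mill and grinder beside it alone.

Things in the scene. Friction and masses are not known exactly. Their poses are not given: they have to be found in the camera images.
- carousel: White turntable (lazy Susan), 285 mm across, on a fixed foot. Origin: on the counter under its centre; this frame does not turn; its x axis points to the riser shelf, so -x is the front, the open side. Fixed on the tray: a wooden disc with six round pockets 60 degrees apart on a circle of 88 mm radius, four of them with fixed jars up to 121 mm above the counter.
- riser: Fixed wooden shelf on steel legs over the back of the turntable, 95 mm deep (x), 430 mm wide (y). Origin on the counter under its middle. Board 136 to 150 mm above the counter; its front edge is 50 mm behind the turntable's centre. A card (65 mm tall), a balm pot and a candle are fixed on it, over 80 mm from the middle of its width.
- carousel_spin (a joint): Angle of the turntable, rad, growing anticlockwise seen from above, without stops, held only by its free bearing (friction 0.01 N m, light damping), so that a push of a newton turns it. At 0 the red pocket is exactly at the front (on the turntable's -x axis); at -2.094 the blue pocket is.
- knob_grip (a point): Middle of the dark wooden knob on the post in the turntable's centre, 162 mm above the counter. The knob is round (28 mm diameter), its straight side runs 12 mm below to 9 mm above this point, its top is 14 mm above it; it turns with the tray and is the handle for turning it.
- red_pocket (a point): Centre of the floor of the red pocket, 19 mm above the counter: an empty round cup with a red floor and wall, 57 mm inside diameter, wall 6 mm high and 3 mm thick, centre 88 mm from the turntable's axis.
- blue_pocket (a point): Centre of the floor of the blue pocket, the same size, 120 degrees anticlockwise (from above) from the red one.
- red_jar_mid (a point): Centre of the loose spice jar with the red cap, 45 mm diameter, 106 mm tall, 0.1 to 0.2 kg; this point is 53 mm above its foot, z along its axis. The cap is the uppermost 21 mm, 45 mm in diameter; jar and cap are rigid and can be gripped anywhere.
- white_jar_mid (a point): Centre of the loose spice jar with the white cap, 47 mm diameter, 98 mm tall, 0.1 to 0.2 kg; this point is 49 mm above its foot, z along its axis. The cap is the uppermost 21 mm, 46 mm in diameter; jar and cap are rigid and can be gripped anywhere.
- red_jar: The red-capped jar, origin at its foot.
- white_jar: The white-capped jar, origin at its foot.
- oil_bottle: Bystander, loose: tall square oil bottle, yellow-green oil, yellow cap, 58 x 58 x 282 mm; origin at its foot.
- soy_bottle: Bystander, loose: soy sauce bottle with yellow cap, 58 mm across, 208 mm tall; origin at its foot.
- mill_a: Bystander, loose: turned wooden pepper mill, 55 mm across, 166 mm tall; origin at its foot.
- pink_salt: Bystander, loose: glass grinder jar with white head, 48 mm across, 142 mm tall; origin at its foot.
- hot_sauce: Bystander, loose: red sauce bottle with dark red cap, 48 mm across, 183 mm tall; origin at its foot.
Things that resemble listed ones, but are neither listed nor needed, are in the scene too. Leave any turquoise or yellow look-alike of the red_jar alone.

How it is judged (in metres and radians):
On the way, in this order (a step that is already met when the one before it is completed fails the run):
1. the red pocket is at the front and at rest, still empty (y of red_pocket in the frame of carousel between -0.023 and 0.023 m and x of red_pocket in the frame of carousel below 0 m and velocity of joint carousel_spin between -0.05 and 0.05 rad/s and distance between red_jar_mid and red_pocket above 0.1 m), for 0.2 s.
2. the red-capped jar stands released in the red pocket, the pocket still at the front (y of red_pocket in the frame of carousel between -0.023 and 0.023 m and x of red_pocket in the frame of carousel below 0 m and horizontal distance between red_jar_mid and red_pocket below 0.008 m and z of red_jar_mid in the frame of red_pocket between 0.049 and 0.057 m and angle between red_jar_mid's own z axis and vertical below 0.08 rad and contact force between the fingers and red_jar below 0.1 N and velocity of joint carousel_spin between -0.05 and 0.05 rad/s), for 0.2 s.
3. the blue pocket is at the front and at rest, still empty, the red-capped jar still in its pocket (y of blue_pocket in the frame of carousel between -0.023 and 0.023 m and x of blue_pocket in the frame of carousel below 0 m and velocity of joint carousel_spin between -0.05 and 0.05 rad/s and horizontal distance between red_jar_mid and red_pocket below 0.008 m and z of red_jar_mid in the frame of red_pocket between 0.049 and 0.057 m and angle between red_jar_mid's own z axis and vertical below 0.08 rad and contact force between the fingers and red_jar below 0.1 N and distance between white_jar_mid and blue_pocket above 0.1 m), for 0.2 s.
4. the white-capped jar stands released in the blue pocket, the pocket still at the front (y of blue_pocket in the frame of carousel between -0.023 and 0.023 m and x of blue_pocket in the frame of carousel below 0 m and horizontal distance between white_jar_mid and blue_pocket below 0.008 m and z of white_jar_mid in the frame of blue_pocket between 0.045 and 0.053 m and angle between white_jar_mid's own z axis and vertical below 0.08 rad and contact force between the fingers and white_jar below 0.1 N and velocity of joint carousel_spin between -0.05 and 0.05 rad/s), for 0.2 s.
At the end, for the whole second after the job is handed in: Red-capped jar in the red pocket, white-capped in the blue: each released, upright within 0.08 rad, on the pocket's floor (centres within 8 mm, height within 4 mm). Blue pocket at the front, within 23 mm sideways (15 degrees). Jars and turntable at rest (all of step 4 and horizontal distance between red_jar_mid and red_pocket below 0.008 m and z of red_jar_mid in the frame of red_pocket between 0.049 and 0.057 m and angle between red_jar_mid's own z axis and vertical below 0.08 rad and contact force between the fingers and red_jar below 0.1 N and linear speed of each of red_jar, white_jar below 0.03 m/s); the robot touches nothing.
It fails at once if the turntable swings round (faster than 0.35 rad/s) while the fingers are on a jar ((contact force between the fingers and red_jar above 0.3 N or contact force between the fingers and white_jar above 0.3 N) and (velocity of joint carousel_spin above 0.35 rad/s or velocity of joint carousel_spin below -0.35 rad/s)).
It fails at once if a jar is dropped or flung: faster than 0.35 m/s with no finger on it ((contact force between the fingers and red_jar below 0.05 N and linear speed of red_jar above 0.35 m/s) or (contact force between the fingers and white_jar below 0.05 N and linear speed of white_jar above 0.35 m/s)).
It fails at once if a jar is tipped over (angle between any of red_jar_mid, white_jar_mid's own z axis and vertical above 0.7 rad).
It fails at once if a bottle, the mill or the grinder standing by is pushed more than 30 mm (distance of any of oil_bottle, soy_bottle, mill_a, pink_salt, hot_sauce from where it was at the start of the episode above 0.03 m).
It also fails if it takes over 72 s, if anything falls off the work surface, if the arm or the gripper's body presses on something with over 40 N, if the wrist force passes 120 N, or if a joint passes its speed limit or range.

## Robot

A 6-joint arm with a two-finger parallel gripper is mounted at the origin on the work surface; the furniture and walls round the work are solid. World frame = base frame: x ahead of the robot, y to its left, z up, the work surface at z = 0. Lengths are in mm, angles in rad, forces in N, time in s.
With the tool pointing down it reaches from about 300 to 950 mm from the base axis. Payload 3.1 kg.
Tool frame: the origin (TCP) lies on the centre line of the jaws, within the pads' length; the fingertips stand 17 mm ahead of it and the grasp point (between the pads) lies 2 mm behind it; z points along the fingers, y is the line along which they close (so a half turn about z gives the same grasp; the last joint's range is limited). The gripper opens to 85 mm and grips with 20 to 120 N. Pads are 22 mm wide; open, the fingers measure 114 mm over their backs; the gripper's body (76 mm by 85 mm) begins 54 mm behind the grasp point. The pads swing forward as they close: fully open they stand 13 mm farther back than shut.
Start: joints at [-1.371, 0.308, 1.634, -0, 1.2, -0.07], TCP at [166.559, -602.403, 211.572] pointing down, gripper open.
Joint ranges: [-3.06, 3.06], [-0.79, 1.96], [0.05, 2.63], [-1.19, 4.34], [0.05, 2.64], [-2.94, 2.94]. Speed limits (rad/s): [2.79, 2.79, 3.14, 3.14, 3.14, 3.14].

## Interface

Orientations are given as a rotation vector (axis times angle).
In Python, from station import * gives the robot as it stands.
- The arm moves only by the shell command python3 -m crank 'ROWS'. ROWS is JSON, a list that holds one entry, the list of rows, each a list of 7 numbers: the turn, a rotation vector about the tool's x, y, z in units of 8 degrees (1.0 is 8 degrees), then the shift along the tool's x, y, z in units of 25 mm (1.0 is 25 mm), then the finger opening in mm, from 0 to 85.4. In form: [[[wx, wy, wz, tx, ty, tz, claw], ...]]. A call has 1 to 12 rows; each row is the pose to reach, as a shift and turn from the pose commanded when the call began, along the tool's axes at that moment; what a row does not reach only later rows make up. A row lasts 1/10 s, in which the tool goes at most 50 mm and 8.59 degrees, less where a joint would pass 70% of its speed; a pose out of reach is approached as far as the arm can. A call with a gripper value outside its range is refused whole. The fingers move at their own pace and stop on an object; the grip force is fixed at half the most. Time passes only in rows, so rows that repeat a pose let the fingers close. It gives the time, the measured TCP pose, the force, the opening and the grip force at its end, in the units of the state.
- observe(): the state, without advancing time (a new reading comes with each control period).
- snapshot(name): name is "scene" or "top"; returns the picture (400x640x3 uint8, red, green, blue); there is no depth.
- camera_model(name): a dict with "mtx" (3x3 intrinsics, pixels), "distortion" ([k1, k2, p1, p2, k3] as OpenCV has them; the pictures are not rectified), "eye" and "rotation" of the camera in the world. Camera axes: x right, y up, looking along -z (the intrinsics and any distortion apply to the point x, -y, -z); pixel columns grow to the right and rows downward; lengths in mm; the calibration is good to about 2 mm. A picture is of the moment at which its call begins. camera_model takes no time and is no camera call.
- job_done(): hands the job in; it is judged then, once.
The state is a dict: "time": time; "qpos": joint angles; "qd": joint speeds; "tau": joint torques, N m; "tool_pos": TCP position; "tool_rot": TCP orientation; "wrist_force": force on the tool from outside, world axes, zero at the start; "wrist_torque": the same for the moment, N m; "gripper_width": finger opening in mm; "grasp_force": force on a finger pad.
Only numpy, scipy, OpenCV 4.12 (cv2) and the standard library are available. Lean on these libraries where they do the work, as an engineer would, in place of code of your own. Each camera call takes 0.05 s, during which the arm holds its last target. There are 200 camera calls.

## Working session

There is one attempt and no reset: what is moved stays moved. The work goes in short steps, Python scripts to look and compute and a shell command to move; the robot and the scene stay as the last step left them, time stands still between calls to the robot, and variables do not carry over. Pictures are saved under pics/ and viewed, at most 10 in all, crops included, and the job is handed in when it is done.

```bash
mkdir -p pics; ls
python3 - <<'E'
from station import *
import cv2
for n in("scene","top"):
    im=snapshot(n); cv2.imwrite(f"pics/{n}0.png",cv2.cvtColor(im,cv2.COLOR_RGB2BGR))
    print(camera_model(n))
s=observe(); print(s["time"],s["tool_pos"],s["tool_rot"],s["wrist_force"])
E
```

```text
pics
{'mtx': array([[406.41000219,   0.        , 316.061551  ],
       [  0.        , 406.41000219, 201.69104559],
       [  0.        ,   0.        ,   1.        ]]), 'distortion': array([-0.08962103,  0.        ,  0.        ,  0.        ,  0.        ]), 'eye': array([-161.10999156,  767.64774574,  640.77965807]), 'rotation': array([ 0.472387  , -1.34239559, -2.17292453])}
{'mtx': array([[447.33830609,   0.        , 321.63666255],
       [  0.        , 447.33830609, 200.68019586],
       [  0.        ,   0.        ,   1.        ]]), 'distortion': array([-0.08117925,  0.        ,  0.        ,  0.        ,  0.        ]), 'eye': array([ 124.80399824,   93.95737917, 1362.8394387 ]), 'rotation': array([ 0.2015168 , -0.31568718, -2.00049576])}
0.1 [ 166.38327644 -601.61335392  210.44995906] [-3.11096802e+00 -4.22154446e-01  2.23673647e-04] [-0.43558295  0.02524649  0.12687293]
```

View pics/scene0.png

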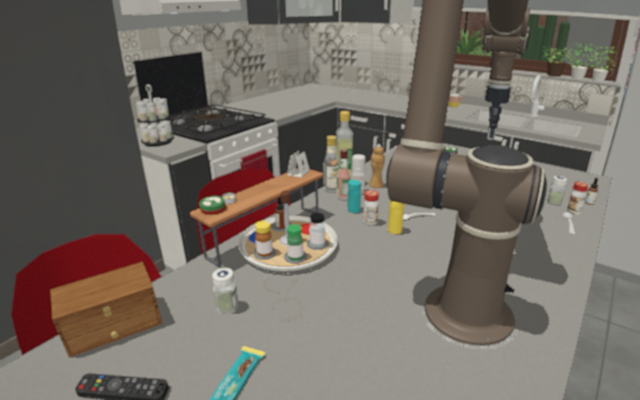

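View pics/top0.png

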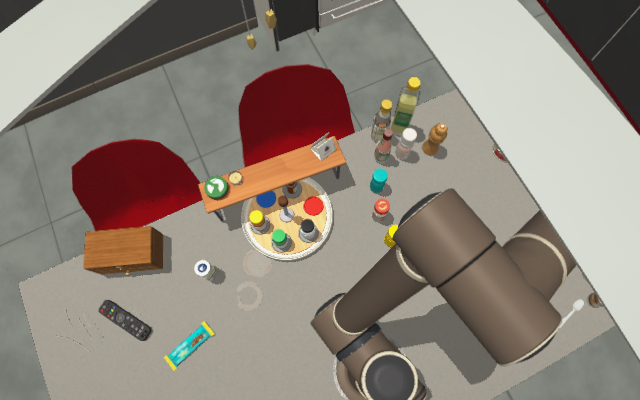

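The scene view shows the carousel at (288,243), the white-capped jar at (225,290) and the red-capped jar at (371,207). A turquoise look-alike is at (355,196) and a yellow one at (396,217). In the top view: red-capped (382,207), turquoise (379,180), yellow (393,236), white jar (204,269), pink_salt's white head (409,136). I choose (382,207) and (204,269), and check them in a crop.

```bash
cat > h.py <<'E'
from station import *
import cv2,numpy as np
from scipy.spatial.transform import Rotation as R
def cm(n):
    c=camera_model(n); return c["mtx"],c["distortion"],np.array(c["eye"]),R.from_rotvec(c["rotation"]).as_matrix()
def pix(n,u,v,z):
    K,d,e,M=cm(n); p=cv2.undistortPoints(np.array([[[u,v]]],float),K,d)[0,0]
    r=M@np.array([p[0],-p[1],-1]); return e+r*(z-e[2])/r[2]
def proj(n,P):
    K,d,e,M=cm(n); q=(np.atleast_2d(P)-e)@M; q=q*[1,-1,-1]
    return cv2.projectPoints(q.reshape(-1,1,3),np.zeros(3),np.zeros(3),K,d)[0][:,0]
def crop(n,x0,y0,w,h,k,out):
    im=cv2.cvtColor(snapshot(n),cv2.COLOR_RGB2BGR)[y0:y0+h,x0:x0+w]
    cv2.imwrite(out,cv2.resize(im,None,fx=k,fy=k,interpolation=cv2.INTER_CUBIC))
E
python3 - <<'E'
from h import *
crop("top",185,115,265,198,3,"pics/c1.png")
for nm,u,v,z in(("knob",283,201,176),("redjar",382,207,106),("turq",379,180,100),("yel",393,236,100),("white",204,269,98),("redp",314,206,19),("bluep",266,199,19)): print(nm,pix("top",u,v,z).round())
E
```

```text
knob [520.  26. 176.]
redjar [ 399. -232.  106.]
turq [ 480. -266.  100.]
yel [ 309. -221.  100.]
white [458. 310.  98.]
redp [514. -64.  19.]
bluep [602.  63.  19.]
```

View pics/c1.png

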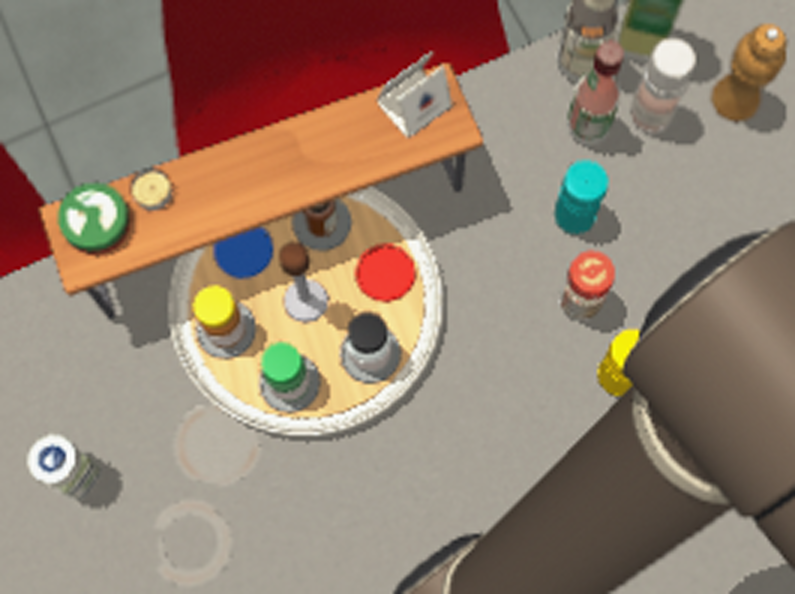

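The crop confirms the choices: red cap with printed top at crop (592,270), turquoise (586,183), yellow (628,350), and white cap at (52,459). Red pocket is at (386,272), blue at (244,251), knob at (294,258), and the shelf's front edge runs (68,292) to (484,147).

Run:
```python
from h import *
P=lambda u,v,z: pix("top",185+u/3,115+v/3,z)
k=P(294,257,176);r=P(386,272,19);b=P(244,251,19)
a=P(68,292,150);c=P(484,147,150)
m=(r+b)/2; d=(r-b)[:2]; pr=np.array([-d[1],d[0]])/np.hypot(*d)
ax=m[:2]-44*pr*np.sign(pr@(m[:2]-k[:2]))
print("knob",k,"axis",ax,"dist",np.hypot(*d))
e=(a-c)[:2]; print("edge",a,c,np.hypot(*e)); y=e/np.hypot(*e); x=np.array([y[1],-y[0]]);print("xdir",x,np.degrees(np.arctan2(x[1],x[0])), "edge ahead",(a[:2]-ax)@x)
for n,p in(("red",r),("blue",b)):
    v=p[:2]-ax; v2=np.array([v@x,v@y]); print(n,np.hypot(*v),"spin if front",np.arctan2(-v2[1],-v2[0]))
for n,u,v,z in(("red",592,270,106),("turq",586,183,100),("white",52,459,98),("pink",672,58,142),("hot",607,57,183)): print(n,P(u,v,z).round(1))
# scene camera check
for n,p in(("red",[399,-232,106]),("white",[458,310,98]),("knob",list(k))): print(n,proj("scene",p))
crop("scene",190,140,220,180,3.6,"pics/s1.png")
s=observe();print(s["tool_pos"],R.from_rotvec(s["tool_rot"]).as_matrix().round(3))
```

```text
knob [520.64623952  26.08487547 176.        ] axis [522.75512946  24.38394055] dist 151.94031224948048
edge [590.78986089 232.37770158 150.        ] [ 551.81458808 -188.92476998  150.        ] 423.1014587897735
xdir [ 0.99574809 -0.09211803] -5.2854675556916275 edge ahead 48.585478728127995
red 87.79216719968477 spin if front 1.585254377717806
blue 87.79216719968481 spin if front -2.606270461498458
red [ 404.5 -236.2  106. ]
turq [ 489.7 -275.7  100. ]
white [462.5 312.9  98. ]
pink [ 559.2 -405.9  142. ]
hot [ 573.  -332.1  183. ]
red [[371.22192476 193.48375013]]
white [[224.38467444 273.75255069]]
knob [[285.16931927 191.9011705 ]]
[ 166.4510542  -601.87548119  210.79135863] [[ 0.964  0.267 -0.   ]
 [ 0.267 -0.964  0.001]
 [ 0.    -0.001 -1.   ]]
```

View pics/s1.png

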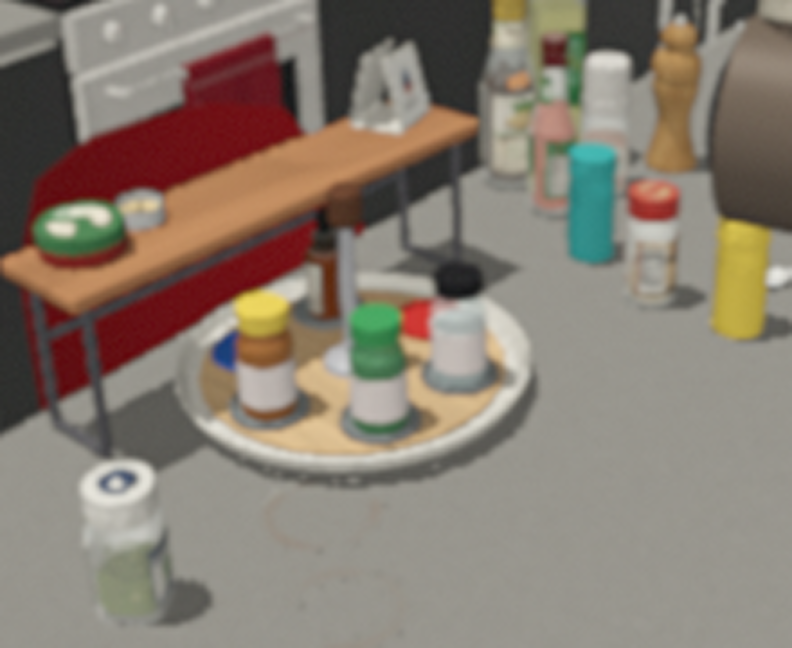

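The scene crop agrees: red cap top at (654,192), white cap top at (120,482), knob top at (347,188). Next I triangulate and work out the first move.

```bash
cat >> h.py <<'E'
def ray(n,u,v):
    a=pix(n,u,v,0); e=cm(n)[2]; return e,(a-e)/np.linalg.norm(a-e)
def tri(pt,ps):
    A=np.zeros((3,3));b=np.zeros(3)
    for e,d in(ray("top",*pt),ray("scene",*ps)):
        M=np.eye(3)-np.outer(d,d);A+=M;b+=M@e
    return np.linalg.solve(A,b)
def go(x,y,z,yaw,s=None):
    "row from present pose to tool-down pose, yaw(deg)=heading of tool x"
    s=s or observe(); p=np.array(s["tool_pos"]);r=R.from_rotvec(s["tool_rot"])
    t=R.from_matrix(np.array([[np.cos(np.radians(yaw)),np.sin(np.radians(yaw)),0],[np.sin(np.radians(yaw)),-np.cos(np.radians(yaw)),0],[0,0,-1]]))
    return np.r_[np.degrees((r.inv()*t).as_rotvec())/8, r.inv().apply(np.array([x,y,z])-p)/25].round(2)
def st():
    s=observe();m=R.from_rotvec(s["tool_rot"]).as_matrix();print(s["time"],"p",np.round(s["tool_pos"],1),"yaw",np.degrees(np.arctan2(m[1,0],m[0,0])).round(1),"q6",round(s["qpos"][5],2),"F",np.round(s["wrist_force"],1),"w",round(s["gripper_width"],1),round(s["grasp_force"],1))
E
python3 - <<'E'
from h import *
P=lambda u,v:(185+u/3,115+v/3)
S=lambda u,v:(190+u/3.6,140+v/3.6)
print(tri(P(592,270),S(654,192)),tri(P(52,459),S(120,482)),tri(P(294,257),S(347,188)))
st(); print(go(521.5,25.5,240,75.6))
E
```

```text
[ 403.1361095  -237.78554684  103.49230704] [461.47835339 311.97323089  97.60273186] [519.3748316  25.0896601 175.387303 ]
0.2 p [ 166.5 -601.9  210.8] yaw 15.5 q6 -0.07 F [-0.1 -0.2 -0.2] w 85.2 0.0
[-1.000e-02 -1.000e-02 -7.520e+00  2.038e+01 -2.040e+01 -1.140e+00]
```

```bash
python3 -m crank '[[[0,0,-1,1.4,-1.4,-1.2,46],[0,0,-2,2.8,-2.8,-1.2,46],[0,0,-3,4.2,-4.2,-1.2,46],[0,0,-4,5.6,-5.6,-1.2,46],[0,0,-5,7,-7,-1.2,46],[0,0,-6,8.4,-8.4,-1.2,46],[0,0,-7,9.8,-9.8,-1.2,46],[0,0,-7.5,11.2,-11.2,-1.2,46],[0,0,-7.5,12.6,-12.6,-1.2,46],[0,0,-7.5,14,-14,-1.2,46],[0,0,-7.5,15.4,-15.4,-1.2,46],[0,0,-7.5,16.5,-16.5,-1.2,46]]]'; python3 -c "
from h import *
st();print(go(521,25,240,75.6))"
```

```text
time: 1.4
tool_pos: [455.0, -92.4, 241.7]
tool_rot: [2.483, 1.924, 0.001]
wrist_force: [0.5, -0.4, 0.1]
gripper_width: 45.9
grasp_force: 0.0
1.4 p [455.  -92.4 241.7] yaw 75.5 q6 -0.04 F [ 0.5 -0.4  0.1] w 45.9 0.0
[ 0.01 -0.   -0.01  5.21  1.38  0.07]
```

```bash
python3 -m crank '[[[0,0,0,1.3,0.35,0,46],[0,0,0,2.6,0.7,0,46],[0,0,0,3.9,1.05,0,46],[0,0,0,5.2,1.38,0,46],[0,0,0,5.2,1.38,0.5,46],[0,0,0,5.2,1.38,1,46],[0,0,0,5.2,1.38,1.3,46],[0,0,0,5.2,1.38,1.3,46],[0,0,0,5.2,1.38,1.3,46]]]'; python3 -c "
from h import *
st();print(go(521,25,160,75.6))
crop('top',215,150,140,120,4,'pics/k1.png')"
```

```text
time: 2.3
tool_pos: [519.6, 21.4, 208.6]
tool_rot: [-2.486, -1.92, 0.001]
wrist_force: [-0.3, 0.1, -0.2]
gripper_width: 46.1
grasp_force: 0.0
2.3 p [519.6  21.4 208.6] yaw 75.4 q6 0.21 F [-0.3  0.1 -0.2] w 46.1 0.0
[-0.01  0.   -0.03  0.15  0.02  1.95]
```

View pics/k1.png

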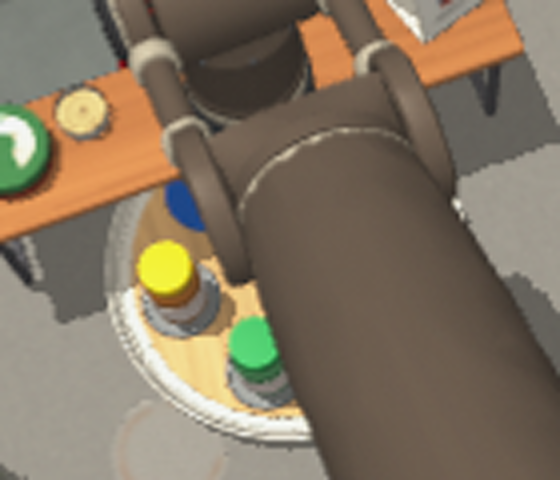

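The arm hides the knob from above; the tray is unmoved. With 9 mm clearance I descend, watching the force.

```bash
python3 -m crank '[[[0,0,0,0.15,0,0.4,46],[0,0,0,0.15,0,0.8,46],[0,0,0,0.15,0,1.2,46],[0,0,0,0.15,0,1.6,46],[0,0,0,0.15,0,1.9,46],[0,0,0,0.15,0,1.9,46]]]'; python3 -m crank '[[[0,0,0,0,0,0,24],[0,0,0,0,0,0,24],[0,0,0,0,0,0,24],[0,0,0,0,0,0,24],[0,0,0,0,0,0,24]]]'; python3 -c "
from h import *
st()"
```

```text
time: 2.95
tool_pos: [519.8, 26.0, 159.7]
tool_rot: [-2.483, -1.921, 0.004]
wrist_force: [1.0, 0.6, -1.2]
gripper_width: 45.8
grasp_force: 0.0
time: 3.45
tool_pos: [521.4, 25.9, 161.9]
tool_rot: [2.484, 1.922, 0.001]
wrist_force: [0.1, 0.2, 0.5]
gripper_width: 24.1
grasp_force: 0.0
3.45 p [521.4  25.9 161.9] yaw 75.5 q6 0.22 F [0.1 0.2 0.5] w 24.1 0.0
```

```bash
python3 -c "
from h import *
crop('scene',215,150,150,120,5,'pics/k2.png')
print(proj('scene',[[521,25,162]]))"
```

```text
[[285.58005483 196.36770322]]
```

View pics/k2.png

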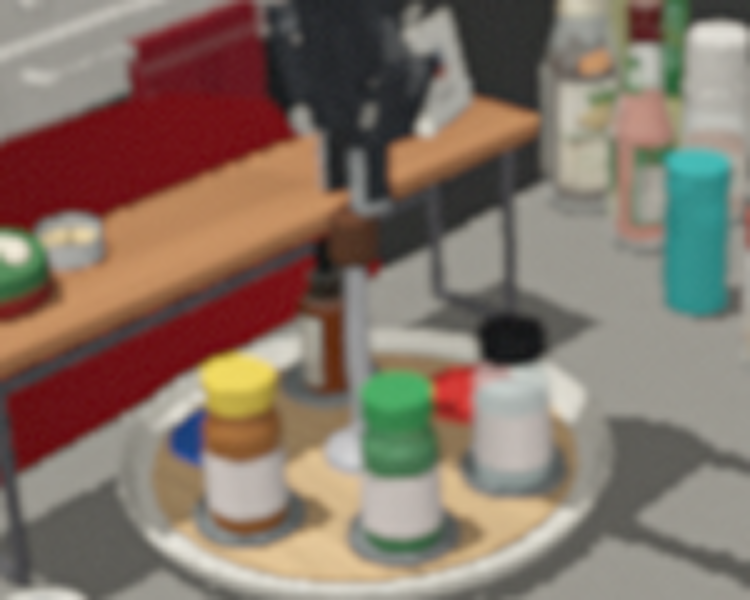

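```bash
python3 -c "
from h import *
s=observe();p=np.array(s['tool_pos']);M=R.from_rotvec(s['tool_rot']).as_matrix()
for dz in(17,0,-56,-150):
  for dy in(-12,0,12):
    q=p+M@np.array([0,dy,dz]); print(dz,dy,(proj('scene',q)-[215,150])*5,(proj('top',q)))
print((proj('scene',[[521,25,176],[521,25,150],[521,25,30]])-[215,150])*5)
print(s['qpos'])
crop('scene',250,140,70,75,8,'pics/k3.png')"
```

```text
17 -12 [[365.19452769 267.85173146]] [[284.58504556 207.74814201]]
17 0 [[352.86191151 260.35674312]] [[283.87792912 203.8118734 ]]
17 12 [[340.71873963 252.97604815]] [[283.17533266 199.89801643]]
0 -12 [[363.7895299  239.88645376]] [[284.09673601 205.97338698]]
0 0 [[351.38593079 232.55728745]] [[283.38220869 201.99183116]]
0 12 [[339.17437221 225.34102035]] [[282.67232214 198.033307  ]]
-56 -12 [[359.05998449 145.03821624]] [[282.39639944 199.79048592]]
-56 0 [[346.41967103 138.29869545]] [[281.65644393 195.65246733]]
-56 12 [[333.98019506 131.66656764]] [[280.92156211 191.53970968]]
-150 -12 [[350.7706588  -23.95509306]] [[279.18157298 188.08749084]]
-150 0 [[337.72376092 -29.54311982]] [[278.39516745 183.65897833]]
-150 12 [[324.89330301 -35.03656382]] [[277.61470574 179.26024049]]
[[351.67409557 208.66380127]
 [353.94332899 251.49979405]
 [363.97433739 438.18883046]]
[-3.37631096e-02  1.65947825e-01  1.91911589e+00 -1.37545169e-05
  1.05606002e+00  2.20000426e-01]
```

View pics/k3.png

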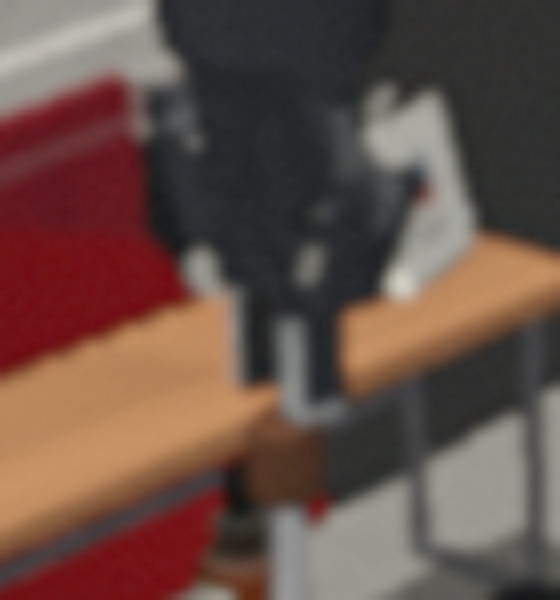

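```bash
python3 -c "
from h import *
p=np.array([166.559,-602.403,211.572])
M=R.from_euler('z',15.5,degrees=True).as_matrix()
for z in (17,0,-56): print([proj('scene',p+M@np.array([0,y,-z])).round(1).tolist() for y in(-43,0,43)])
im=cv2.imread('pics/scene0.png')[70:160,450:550]; cv2.imwrite('pics/g0.png',cv2.resize(im,None,fx=6,fy=6,interpolation=cv2.INTER_CUBIC))"
```

```text
[[[487.5, 145.2]], [[487.4, 149.0]], [[487.2, 153.0]]]
[[[488.3, 140.5]], [[488.2, 144.2]], [[488.0, 148.1]]]
[[[490.9, 124.7]], [[490.8, 128.0]], [[490.8, 131.5]]]
```

View pics/g0.png

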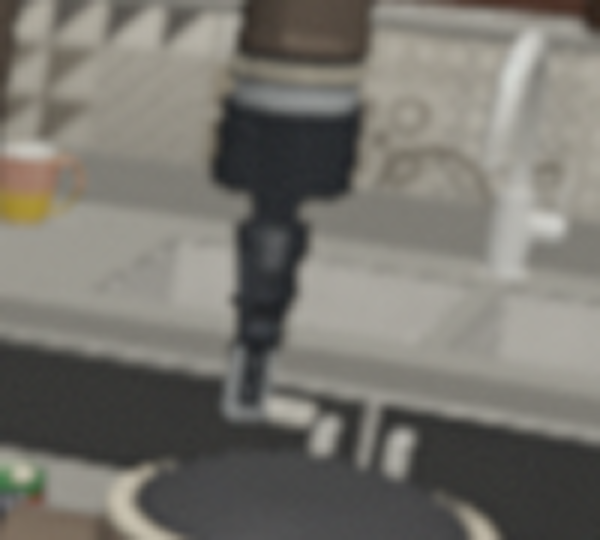

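The near fingertip appears about 36 mm higher than the reported TCP implies, both here at (490.8,139.2) and at the knob (288.8,191). The fingers closed above the knob. Lowering 34 mm with the fingers open is safe under either explanation.

```bash
python3 -m crank '[[[0,0,0,0,0,0,46],[0,0,0,0,0,0,46],[0,0,0,0,0,0,46],[0,0,0,0,0,0.2,46],[0,0,0,0,0,0.4,46],[0,0,0,0,0,0.6,46],[0,0,0,0,0,0.8,46],[0,0,0,0,0,1.0,46],[0,0,0,0,0,1.2,46],[0,0,0,0,0,1.36,46],[0,0,0,0,0,1.36,46]]]'; python3 -m crank '[[[0,0,0,0,0,0,20],[0,0,0,0,0,0,20],[0,0,0,0,0,0,20],[0,0,0,0,0,0,20],[0,0,0,0,0,0,20],[0,0,0,0,0,0,20]]]';python3 -c "
from h import *
st();crop('scene',250,140,70,75,8,'pics/k4.png')"
```

```text
time: 4.65
tool_pos: [520.5, 25.9, 126.7]
tool_rot: [-2.484, -1.922, 0.002]
wrist_force: [0.0, 0.4, 0.6]
gripper_width: 46.0
grasp_force: 0.0
time: 5.25
tool_pos: [524.1, 25.3, 128.4]
tool_rot: [2.481, 1.92, 0.007]
wrist_force: [5.7, -2.2, -3.4]
gripper_width: 25.7
grasp_force: 59.5
5.25 p [524.1  25.3 128.4] yaw 75.5 q6 0.22 F [ 5.7 -2.2 -3.4] w 25.7 59.5
```

View pics/k4.png

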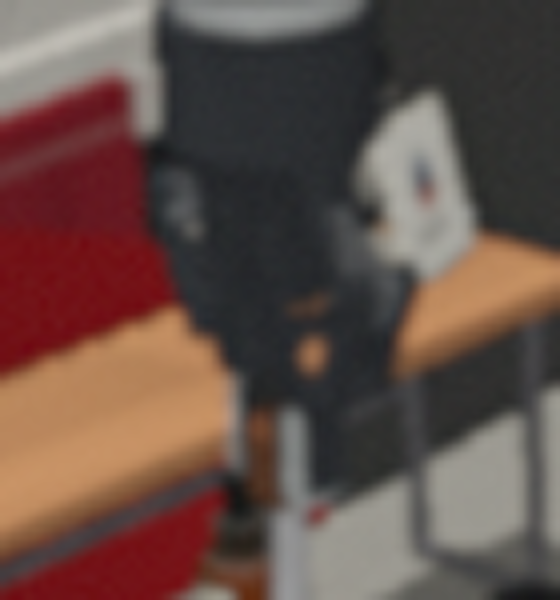

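The knob is gripped (59 N) between the fingers at crop (260,450). Now I turn it clockwise by 91°.

```bash
python3 -m crank '[[[0,0,0.5,0,0,0,20],[0,0,1.4,0,0,0,20],[0,0,2.3,0,0,0,20],[0,0,3.2,0,0,0,20],[0,0,4.1,0,0,0,20],[0,0,5.0,0,0,0,20],[0,0,5.9,0,0,0,20],[0,0,6.8,0,0,0,20],[0,0,7.7,0,0,0,20],[0,0,8.6,0,0,0,20],[0,0,9.3,0,0,0,20],[0,0,9.8,0,0,0,20]]]'; python3 -m crank '[[[0,0,0.5,0,0,0,20],[0,0,1.0,0,0,0,20],[0,0,1.4,0,0,0,20],[0,0,1.55,0,0,0,20],[0,0,1.55,0,0,0,20],[0,0,1.55,0,0,0,20],[0,0,1.55,0,0,0,20]]]';python3 -c "
from h import *
st();crop('scene',215,150,150,120,4,'pics/t1.png')"
```

```text
time: 6.5
tool_pos: [523.2, 26.4, 128.4]
tool_rot: [-3.139, 0.086, -0.007]
wrist_force: [2.2, 1.9, -1.5]
gripper_width: 25.7
grasp_force: 59.7
time: 7.2
tool_pos: [523.2, 26.6, 128.4]
tool_rot: [-3.112, 0.419, -0.007]
wrist_force: [4.9, 3.1, -2.1]
gripper_width: 25.7
grasp_force: 59.7
7.2 p [523.2  26.6 128.4] yaw -15.3 q6 1.8 F [ 4.9  3.1 -2.1] w 25.7 59.7
```

View pics/t1.png

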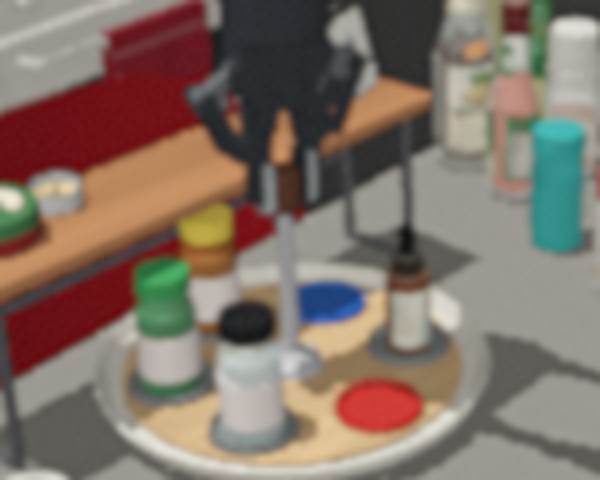

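All ten views are used. t1 shows the knob gripped and the red pocket at crop (380,406), near the front. From here I measure with colour code.

```bash
cat >> h.py <<'E'
AX=np.array([521.5,25.]);XD=np.array([.99575,-.0921]);YD=np.array([.0921,.99575])
def spin():
    "colour blobs in scene, position in carousel frame"
    im=snapshot("scene"); hsv=cv2.cvtColor(im,cv2.COLOR_RGB2HSV)
    m={}
    for nm,z,lo,hi,roi in(("red",19,(0,190,90),(6,255,255),(235,195,345,275)),("redB",19,(174,190,90),(180,255,255),(235,195,345,275)),("blue",19,(105,130,60),(125,255,255),(235,195,345,275))):
        x0,y0,x1,y1=roi; k=cv2.inRange(hsv[y0:y1,x0:x1],lo,hi); n,l,s,c=cv2.connectedComponentsWithStats(k)
        for i in range(1,n):
            if s[i,4]>25:
                u,v=c[i]+[x0,y0]; p=pix("scene",u,v,z)[:2]-AX; print(nm,s[i],(u.round(1),v.round(1)),"car xy",(p@XD).round(1),(p@YD).round(1))
E
python3 -c "
from h import *
spin()
p=pix('scene',310,251.5,19)[:2];d=p-AX;print(p,d@XD,d@YD)"; python3 -m crank '[[[0,0,0,0,0,0,30],[0,0,0,0,0,0,46],[0,0,0,0,0,0,46],[0,0,0,0,0,0,46],[0,0,0,0,0,-0.6,46],[0,0,0,0,0,-1.5,46],[0,0,0,0,0,-2.5,46],[0,0,0,0,0,-3.5,46],[0,0,0,0,0,-4,46],[0,0,0,0,0,-4,46]]]'; python3 -c "
from h import *
st();spin()
print(go(404,-237,228,-15.3))"
```

```text
red [65 51 19 11 73] (np.float64(309.3), np.float64(250.3)) car xy -81.0 -5.0
redB [40  7  8  9 47] (np.float64(277.5), np.float64(206.1)) car xy 187.7 -131.1
redB [  0  21  12  18 147] (np.float64(240.4), np.float64(224.2)) car xy 183.0 30.7
blue [ 55  26  15   9 114] (np.float64(296.8), np.float64(225.1)) car xy 46.1 -82.6
[434.98493576  31.09205542] -86.7084535221568 -1.901873236343898
time: 8.3
tool_pos: [522.7, 25.8, 229.8]
tool_rot: [-3.113, 0.419, -0.007]
wrist_force: [-0.6, 0.2, 0.6]
gripper_width: 46.2
grasp_force: 0.0
8.3 p [522.7  25.8 229.8] yaw -15.3 q6 1.8 F [-0.6  0.2  0.6] w 46.2 0.0
red [65 51 19 11 84] (np.float64(308.6), np.float64(250.6)) car xy -80.6 -2.5
redB [40  6  8 11 56] (np.float64(277.7), np.float64(205.5)) car xy 190.8 -134.8
redB [  0  21  12  18 146] (np.float64(240.4), np.float64(224.2)) car xy 182.8 30.9
blue [ 55  26  15   9 114] (np.float64(296.7), np.float64(225.0)) car xy 46.6 -82.6
[-0.000e+00 -1.000e-02 -1.000e-02 -1.750e+00  1.138e+01 -0.000e+00]
```

```bash
python3 -m crank '[[[0,0,0,-0.2,1.5,0,72],[0,0,0,-0.5,3,0,72],[0,0,0,-0.7,4.5,0,72],[0,0,0,-0.95,6,0,72],[0,0,0,-1.2,7.5,0,72],[0,0,0,-1.4,9,0,72],[0,0,0,-1.6,10.3,0,72],[0,0,0,-1.7,11.1,0,72],[0,0,0,-1.7,11.37,0,72],[0,0,0,-1.7,11.37,0,72],[0,0,0,-1.7,11.37,0,72]]]'; python3 -c "
from h import *
st();print(go(405,-236,40,-15.3))"
```

```text
time: 9.45
tool_pos: [404.8, -235.9, 226.7]
tool_rot: [-3.112, 0.419, 0.002]
wrist_force: [-0.6, -0.6, 0.2]
gripper_width: 72.0
grasp_force: 0.0
9.45 p [ 404.8 -235.9  226.7] yaw -15.3 q6 1.22 F [-0.6 -0.6  0.2] w 72.0 0.0
[-0.01  0.01 -0.    0.02  0.01  7.47]
```

```bash
python3 -m crank '[[[0,0,0,0,0,1,72],[0,0,0,0,0,2,72],[0,0,0,0,0,3,72],[0,0,0,0,0,4,72],[0,0,0,0,0,4.5,72],[0,0,0,0,0,5,72],[0,0,0,0,0,5.5,72],[0,0,0,0,0,6,72],[0,0,0,0,0,6.5,72],[0,0,0,0,0,7,72],[0,0,0,0,0,7.47,72],[0,0,0,0,0,7.47,72]]]'; python3 -m crank '[[[0,0,0,0,0,0,60],[0,0,0,0,0,0,50],[0,0,0,0,0,0,42],[0,0,0,0,0,0,36],[0,0,0,0,0,0,36],[0,0,0,0,0,0,36],[0,0,0,0,0,0,36]]]';python3 -c "
from h import *
st()"
```

```text
time: 10.65
tool_pos: [403.5, -236.0, 38.9]
tool_rot: [-3.112, 0.419, 0.005]
wrist_force: [-0.7, 0.1, 0.4]
gripper_width: 72.4
grasp_force: 0.0
time: 11.35
tool_pos: [405.7, -237.2, 41.6]
tool_rot: [3.113, -0.42, 0.002]
wrist_force: [0.3, 2.3, 6.0]
gripper_width: 43.0
grasp_force: 60.6
11.35 p [ 405.7 -237.2   41.6] yaw -15.4 q6 1.22 F [0.3 2.3 6. ] w 43.0 60.6
```

```bash
python3 -m crank '[[[0,0,0,0,0,-0.2,36],[0,0,0,0,0,-0.6,36],[0,0,0,0,0,-1.2,36],[0,0,0,0,0,-1.8,36],[0,0,0,0,0,-2.4,36],[0,0,0,0,0,-3,36],[0,0,0,0,0,-3.6,36],[0,0,0,0,0,-4.2,36],[0,0,0,0,0,-4.8,36],[0,0,0,0,0,-5.1,36],[0,0,0,0,0,-5.2,36],[0,0,0,0,0,-5.2,36]]]';python3 -c "
from h import *
st();print(go(435.5,31.5,170,84.7))"
```

```text
time: 12.55
tool_pos: [404.8, -237.0, 170.9]
tool_rot: [3.113, -0.419, 0.0]
wrist_force: [-1.1, 0.1, -1.1]
gripper_width: 43.1
grasp_force: 60.9
12.55 p [ 404.8 -237.   170.9] yaw -15.3 q6 1.22 F [-1.1  0.1 -1.1] w 43.1 60.9
[  0.     0.   -12.51  -1.66 -10.68   0.03]
```

```bash
python3 -m crank '[[[0,0,-0.4,-0.05,-0.3,0,36],[0,0,-1.4,-0.2,-1.2,0,36],[0,0,-2.4,-0.35,-2.2,0,36],[0,0,-3.4,-0.5,-3.2,0,36],[0,0,-4.4,-0.65,-4.2,0,36],[0,0,-5.4,-0.8,-5.2,0,36],[0,0,-6.4,-0.95,-6.2,0,36],[0,0,-7.4,-1.1,-7.2,0,36],[0,0,-8.4,-1.25,-8.2,0,36],[0,0,-9.4,-1.4,-9.1,0,36],[0,0,-10.2,-1.5,-9.7,0,36],[0,0,-10.7,-1.55,-10,0,36]]]';python3 -c "
from h import *
st();print(go(435.5,31.5,170,84.7))"
```

```text
time: 13.75
tool_pos: [432.8, 15.7, 169.7]
tool_rot: [-2.563, -1.813, 0.003]
wrist_force: [0.8, -0.1, -0.6]
gripper_width: 43.2
grasp_force: 61.0
13.75 p [432.8  15.7 169.7] yaw 70.6 q6 0.27 F [ 0.8 -0.1 -0.6] w 43.2 61.0
[-0.02  0.   -1.77  0.63 -0.11 -0.01]
```

Next I finish the transit, then check jar against pocket by image code: the red cap blob and the pocket blob in the scene view.

```bash
python3 -m crank '[[[0,0,-0.6,0.2,0,0,36],[0,0,-1.2,0.4,-0.05,0,36],[0,0,-1.77,0.63,-0.1,0,36],[0,0,-1.77,0.63,-0.1,0,36],[0,0,-1.77,0.63,-0.1,0,36]]]';python3 -c "
from h import *
st();print(go(435.5,31.5,170,84.7))
spin()
for z in(130,215,236): print(z,proj('scene',[434,31.5,z]),proj('top',[434,31.5,z]))
for n,roi in(('scene',(270,150,350,260)),('top',(230,180,330,280))):
  hsv=cv2.cvtColor(snapshot(n),cv2.COLOR_RGB2HSV);x0,y0,x1,y1=roi
  h=hsv[y0:y1,x0:x1];k=((h[...,0]<8)|(h[...,0]>172))&(h[...,1]>140)&(h[...,2]>80)
  nn,l,s,c=cv2.connectedComponentsWithStats(k.astype(np.uint8))
  for i in range(1,nn):
    if s[i,4]>12: print(n,s[i,:5]+[x0,y0,0,0,0],c[i]+[x0,y0])
"
```

```text
time: 14.25
tool_pos: [436.0, 30.0, 170.1]
tool_rot: [-2.328, -2.109, 0.002]
wrist_force: [-0.5, -0.5, -1.4]
gripper_width: 43.3
grasp_force: 61.0
14.25 p [436.   30.  170.1] yaw 84.3 q6 0.07 F [-0.5 -0.5 -1.4] w 43.3 61.0
[-0.01  0.   -0.04  0.06 -0.03  0.  ]
red [65 51 19 11 89] (np.float64(309.8), np.float64(251.0)) car xy -84.6 -3.4
redB [40  6  8 11 57] (np.float64(277.8), np.float64(205.6)) car xy 189.9 -134.4
redB [  0  20  13  19 148] (np.float64(240.4), np.float64(224.1)) car xy 183.3 30.3
blue [ 55  26  15   9 115] (np.float64(296.7), np.float64(225.0)) car xy 46.4 -82.6
130 [[309.29255258 216.41417769]] [[295.15059461 232.65872101]]
215 [[308.55504339 187.09539143]] [[293.27031288 224.93459127]]
236 [[308.36567957 179.52438138]] [[292.76578915 222.86079317]]
scene [341 153   5   4  17] [343.35294118 154.41176471]
scene [270 172   4   7  16] [270.875  175.3125]
scene [302 178  11  11  85] [306.42352941 184.02352941]
scene [273 200  11  13  91] [277.76923077 205.31868132]
scene [299 245  22  13 216] [309.23611111 251.15277778]
```

```bash
python3 -m crank '[[[0,0,0,0.04,0,0.3,36],[0,0,0,0.04,0,0.8,36],[0,0,0,0.04,0,1.4,36],[0,0,0,0.04,0,2,36],[0,0,0,0.04,0,2.6,36],[0,0,0,0.04,0,3.1,36],[0,0,0,0.04,0,3.5,36],[0,0,0,0.04,0,3.8,36],[0,0,0,0.04,0,4.05,36],[0,0,0,0.04,0,4.2,36],[0,0,0,0.04,0,4.2,36],[0,0,0,0.04,0,4.2,36]]]'
python3 -m crank '[[[0,0,0,0,0,0.08,36],[0,0,0,0,0,0.16,36],[0,0,0,0,0,0.22,36],[0,0,0,0,0,0.22,36],[0,0,0,0,0,0.22,36]]]';python3 -c "
from h import *
st();spin()"
```

```text
time: 15.6
tool_pos: [437.2, 31.1, 66.1]
tool_rot: [2.327, 2.11, 0.001]
wrist_force: [0.1, -0.8, -1.8]
gripper_width: 43.3
grasp_force: 61.0
time: 16.1
tool_pos: [437.1, 31.0, 60.6]
tool_rot: [2.327, 2.11, 0.0]
wrist_force: [0.1, 0.2, 1.7]
gripper_width: 43.0
grasp_force: 61.3
16.1 p [437.1  31.   60.6] yaw 84.4 q6 0.07 F [0.1 0.2 1.7] w 43.0 61.3
redB [39  6  9 11 59] (np.float64(277.5), np.float64(205.7)) car xy 189.9 -133.4
redB [  0  20  13  19 149] (np.float64(240.5), np.float64(224.1)) car xy 183.1 30.1
blue [55 26 10  9 71] (np.float64(294.1), np.float64(225.2)) car xy 51.7 -76.3
```

Contact came at the floor height (+19 mm), so the jar is in the pocket. I release it gradually and rise.

```bash
python3 -m crank '[[[0,0,0,0,0,0,44],[0,0,0,0,0,0,45.5],[0,0,0,0,0,0,47],[0,0,0,0,0,0,50],[0,0,0,0,0,0,55],[0,0,0,0,0,0,60],[0,0,0,0,0,0,64],[0,0,0,0,0,0,64],[0,0,0,0,0,0,64]]]'
python3 -c "
from h import *
st()"
python3 -m crank '[[[0,0,0,0,0,-0.3,64],[0,0,0,0,0,-0.8,64],[0,0,0,0,0,-1.5,64],[0,0,0,0,0,-2.5,64],[0,0,0,0,0,-3.5,64],[0,0,0,0,0,-4.5,64],[0,0,0,0,0,-5.5,64],[0,0,0,0,0,-6.5,50],[0,0,0,0,0,-7,46],[0,0,0,0,0,-7,46]]]'
python3 -c "
from h import *
st();spin()
for z in(125,104): print(z,proj('scene',[434.5,31.5,z]),proj('top',[434.5,31.5,z]))
for n,roi in(('scene',(270,150,350,260)),('top',(230,180,350,280))):
  hsv=cv2.cvtColor(snapshot(n),cv2.COLOR_RGB2HSV);x0,y0,x1,y1=roi
  h=hsv[y0:y1,x0:x1];k=((h[...,0]<8)|(h[...,0]>172))&(h[...,1]>140)&(h[...,2]>80)
  nn,l,s,c=cv2.connectedComponentsWithStats(k.astype(np.uint8))
  for i in range(1,nn):
    if s[i,4]>12: print(n,s[i,:5]+[x0,y0,0,0,0],c[i]+[x0,y0])
print(go(522.5,26,229,84.7))
"
```

```text
time: 17.05
tool_pos: [436.8, 31.0, 60.3]
tool_rot: [2.327, 2.111, 0.0]
wrist_force: [0.4, -0.7, 0.1]
gripper_width: 64.1
grasp_force: 0.0
17.05 p [436.8  31.   60.3] yaw 84.4 q6 0.07 F [ 0.4 -0.7  0.1] w 64.1 0.0
time: 18.05
tool_pos: [438.6, 31.0, 238.1]
tool_rot: [2.324, 2.108, 0.007]
wrist_force: [-0.1, -0.1, 0.3]
gripper_width: 45.9
grasp_force: 0.0
18.05 p [438.6  31.  238.1] yaw 84.4 q6 0.07 F [-0.1 -0.1  0.3] w 45.9 0.0
redB [39  6  9 11 59] (np.float64(277.7), np.float64(205.8)) car xy 189.2 -133.4
redB [  0  20  13  19 147] (np.float64(240.4), np.float64(224.2)) car xy 183.1 30.6
blue [55 26 12  9 95] (np.float64(295.4), np.float64(225.1)) car xy 49.2 -79.6
125 [[309.1864495 218.0215452]] [[295.18039972 232.92840464]]
104 [[309.36226138 224.9180015 ]] [[295.60659694 234.6758633 ]]
scene [341 153   5   4  16] [343.25  154.375]
scene [270 172   4   7  16] [270.875  175.3125]
scene [273 200  11  13  92] [277.61956522 205.4673913 ]
scene [303 216  17  11 107] [311.08411215 222.23364486]
scene [300 247  21  11  81] [307.85185185 253.5308642 ]
[-0.01  0.   -0.04  0.13  3.47  0.2 ]
```

```bash
python3 -m crank '[[[0,0,0,0,0.8,0,46],[0,0,0,0.05,1.8,0,46],[0,0,0,0.1,2.8,0,46],[0,0,0,0.1,3.4,0,46],[0,0,0,0.1,3.4,0.6,46],[0,0,0,0.1,3.4,1.3,46],[0,0,0,0.1,3.4,2,46],[0,0,0,0.1,3.4,2.7,46],[0,0,0,0.1,3.4,3.4,46],[0,0,0,0.1,3.4,4,46],[0,0,0,0.1,3.4,4.42,46],[0,0,0,0.1,3.4,4.42,46]]]'
python3 -m crank '[[[0,0,0,0,0,0,20],[0,0,0,0,0,0,20],[0,0,0,0,0,0,20],[0,0,0,0,0,0,20],[0,0,0,0,0,0,20],[0,0,0,0,0,0,20]]]'
python3 -c "
from h import *
st();spin()"
```

```text
time: 19.4
tool_pos: [519.0, 25.3, 121.8]
tool_rot: [-2.324, -2.108, 0.007]
wrist_force: [-0.3, -0.7, -0.4]
gripper_width: 45.9
grasp_force: 0.0
time: 20.0
tool_pos: [524.2, 25.0, 125.3]
tool_rot: [2.324, 2.108, 0.007]
wrist_force: [6.3, -0.9, -7.9]
gripper_width: 25.6
grasp_force: 59.5
20.0 p [524.2  25.  125.3] yaw 84.4 q6 0.06 F [ 6.3 -0.9 -7.9] w 25.6 59.5
redB [39  7  9  9 59] (np.float64(277.7), np.float64(205.8)) car xy 188.9 -133.3
redB [  0  21  13  18 150] (np.float64(240.5), np.float64(224.2)) car xy 182.6 30.7
blue [55 26 12  9 95] (np.float64(295.4), np.float64(225.1)) car xy 49.2 -79.6
```

```bash
python3 -m crank '[[[0,0,0.15,0,0,0,20],[0,0,0.45,0,0,0,20],[0,0,0.9,0,0,0,20],[0,0,1.5,0,0,0,20],[0,0,2.1,0,0,0,20],[0,0,2.7,0,0,0,20],[0,0,3.3,0,0,0,20],[0,0,3.9,0,0,0,20],[0,0,4.5,0,0,0,20],[0,0,5.1,0,0,0,20],[0,0,5.7,0,0,0,20],[0,0,6.3,0,0,0,20]]]'; python3 -m crank '[[[0,0,0.6,0,0,0,20],[0,0,1.2,0,0,0,20],[0,0,1.8,0,0,0,20],[0,0,2.4,0,0,0,20],[0,0,3,0,0,0,20],[0,0,3.6,0,0,0,20],[0,0,4.2,0,0,0,20],[0,0,4.8,0,0,0,20],[0,0,5.4,0,0,0,20],[0,0,6,0,0,0,20],[0,0,6.5,0,0,0,20],[0,0,6.9,0,0,0,20]]]'; python3 -m crank '[[[0,0,0.5,0,0,0,20],[0,0,1,0,0,0,20],[0,0,1.4,0,0,0,20],[0,0,1.7,0,0,0,20],[0,0,1.8,0,0,0,20],[0,0,1.8,0,0,0,20],[0,0,1.8,0,0,0,20],[0,0,1.8,0,0,0,20]]]';python3 -c "
from h import *
st();spin();print(proj('scene',[433.5,33,19]))"
```

```text
time: 21.25
tool_pos: [523.1, 25.6, 125.3]
tool_rot: [3.005, 0.914, 0.006]
wrist_force: [3.6, 0.7, -5.4]
gripper_width: 25.9
grasp_force: 59.6
time: 22.45
tool_pos: [523.0, 26.9, 125.3]
tool_rot: [-3.084, 0.582, -0.004]
wrist_force: [3.3, 5.3, -6.5]
gripper_width: 25.6
grasp_force: 59.8
time: 23.25
tool_pos: [523.2, 27.2, 125.3]
tool_rot: [-2.987, 0.96, -0.004]
wrist_force: [3.3, 5.7, -5.9]
gripper_width: 25.9
grasp_force: 59.8
23.25 p [523.2  27.2 125.3] yaw -35.6 q6 2.16 F [ 3.3  5.7 -5.9] w 25.9 59.8
redB [38  7 10 10 53] (np.float64(276.4), np.float64(206.5)) car xy 188.8 -126.9
redB [  0  21  12  18 145] (np.float64(240.3), np.float64(224.3)) car xy 182.7 31.3
blue [ 65  50  20  12 191] (np.float64(309.5), np.float64(250.8)) car xy -83.4 -3.5
[[309.99579876 251.98199753]]
```

```bash
python3 -m crank '[[[0,0,0,0,0,0,30],[0,0,0,0,0,0,46],[0,0,0,0,0,0,46],[0,0,0,0,0,0,46],[0,0,0,0,0,-0.5,46],[0,0,0,0,0,-1.3,46],[0,0,0,0,0,-2.3,46],[0,0,0,0,0,-3.3,46],[0,0,0,0,0,-4,46],[0,0,0,0,0,-4,46],[0,0,0,0,0,-4,46]]]'; python3 -c "
from h import *
st();spin();print(pix('scene',309.7,251.2,19));print(go(463.5,313,225,84.7))
print(proj('top',[462,312,98]))
hsv=cv2.cvtColor(snapshot('top'),cv2.COLOR_RGB2HSV)[255:290,185:230];print(hsv[4:24,8:34,2])
"
```

```text
time: 24.4
tool_pos: [521.8, 25.2, 225.4]
tool_rot: [-2.991, 0.96, -0.002]
wrist_force: [0.6, -0.4, -0.9]
gripper_width: 46.1
grasp_force: 0.0
24.4 p [521.8  25.2 225.4] yaw -35.6 q6 2.16 F [ 0.6 -0.4 -0.9] w 46.1 0.0
redB [38  6 10 10 69] (np.float64(277.0), np.float64(205.6)) car xy 191.6 -132.5
redB [  0  21  12  18 146] (np.float64(240.3), np.float64(224.3)) car xy 182.8 31.2
blue [ 65  50  20  12 186] (np.float64(309.5), np.float64(251.0)) car xy -83.8 -3.0
[436.5905028   30.39667756  19.        ]
[-0.000e+00  1.000e-02 -1.504e+01 -8.570e+00 -8.020e+00 -2.000e-02]
[[202.67572611 268.03119655]]
[[160 160 160 159 160 160 159 157 177 178 168 168 158 157 158 158 160 162
  162 159 159 160 161 163 161 160]
 [161 161 160 160 161 155 177 192 228 229 217 216 197 170 154 160 160 160
  160 160 160 160 160 162 161 159]
 [161 160 161 161 177 197 228 243 244 244 244 244 244 222 169 162 160 160
  161 160 159 159 158 160 162 160]
 [161 160 160 170 222 244 244 244 242 239 242 242 244 244 234 181 151 157
  160 160 158 158 158 160 162 160]
 [161 159 166 216 243 244 240 235 215 183 210 212 239 244 
[... 986 characters left out ...]
44 132 122
  117 125 133  78 109  98  91  95]
 [161 160 172 224 243 244 244 244 239 244 244 244 244 237 204 130 136 110
  116 128  86 101 101 102  85  97]
 [159 160 160 167 219 230 239 244 244 244 244 238 231 175 130 135 125 114
  118  98  91 106  94 106  93 100]
 [159 161 161 159 156 156 195 231 233 231 229 182 147 129 130 130 108 127
  118  80 104  94  97  90 105 100]
 [160 160 161 161 162 153 155 175 183 154 139 129 130 135 127 124 116 133
   87  99  98  97  89  96 100 100]
 [161 160 159 160 160 160 161 155 168 148 150 146 142 151 129 119 121 102
   99 110 103  95  92 103 101 100]
 [161 159 159 159 160 161 161 161 161 163 167 165 153 140 118 122 108 100
  122 118 105  87 104 103 102 101]]
```

```bash
python3 -m crank '[[[0,0,-1,-0.5,-0.5,0,60],[0,0,-2,-1.2,-1.1,0,72],[0,0,-3,-1.9,-1.8,0,72],[0,0,-4,-2.6,-2.4,0,72],[0,0,-5,-3.3,-3.1,0,72],[0,0,-6,-4,-3.7,0,72],[0,0,-7,-4.7,-4.4,0,72],[0,0,-8,-5.4,-5,0,72],[0,0,-9,-6.1,-5.7,0,72],[0,0,-10,-6.8,-6.4,0,72],[0,0,-11,-7.4,-6.9,0,72],[0,0,-12,-8,-7.5,0,72]]]'; python3 -c "
from h import *
st();print(go(464.5,314,225,84.7))"
```

```text
time: 25.7
tool_pos: [466.7, 294.4, 223.0]
tool_rot: [-2.71, -1.589, 0.006]
wrist_force: [0.1, 0.1, -0.4]
gripper_width: 71.9
grasp_force: 0.0
25.7 p [466.7 294.4 223. ] yaw 60.8 q6 0.99 F [ 0.1  0.1 -0.4] w 71.9 0.0
[-0.02  0.02 -2.99  0.64 -0.46 -0.08]
```

```bash
python3 -m crank '[[[0,0,-1,0.2,-0.15,0,72],[0,0,-2,0.4,-0.3,0,72],[0,0,-2.99,0.64,-0.46,0,72],[0,0,-2.99,0.64,-0.46,0,72],[0,0,-2.99,0.64,-0.46,0,72]]]'; python3 -c "
from h import *
st();print(go(464.5,314,36,84.7))"
```

```text
time: 26.2
tool_pos: [465.3, 313.2, 223.6]
tool_rot: [-2.331, -2.106, 0.004]
wrist_force: [-0.5, 0.5, -0.5]
gripper_width: 71.7
grasp_force: 0.0
26.2 p [465.3 313.2 223.6] yaw 84.2 q6 0.62 F [-0.5  0.5 -0.5] w 71.7 0.0
[-0.01  0.01 -0.06  0.04 -0.02  7.5 ]
```

```bash
python3 -m crank '[[[0,0,0,0,0,1,72],[0,0,0,0,0,2,72],[0,0,0,0,0,3,72],[0,0,0,0,0,4,72],[0,0,0,0,0,4.5,72],[0,0,0,0,0,5,72],[0,0,0,0,0,5.5,72],[0,0,0,0,0,6,72],[0,0,0,0,0,6.5,72],[0,0,0,0,0,7,72],[0,0,0,0,0,7.5,72],[0,0,0,0,0,7.5,72]]]'; python3 -m crank '[[[0,0,0,0,0,0,60],[0,0,0,0,0,0,50],[0,0,0,0,0,0,44],[0,0,0,0,0,0,36],[0,0,0,0,0,0,36],[0,0,0,0,0,0,36],[0,0,0,0,0,0,36]]]';python3 -c "
from h import *
st()"
```

```text
time: 27.4
tool_pos: [464.3, 312.8, 35.0]
tool_rot: [-2.328, -2.108, 0.007]
wrist_force: [-1.1, -0.3, -0.9]
gripper_width: 72.2
grasp_force: 0.0
time: 28.1
tool_pos: [466.4, 314.2, 38.3]
tool_rot: [-2.329, -2.109, -0.002]
wrist_force: [-3.3, -0.5, 5.9]
gripper_width: 49.6
grasp_force: 62.0
28.1 p [466.4 314.2  38.3] yaw 84.3 q6 0.61 F [-3.3 -0.5  5.9] w 49.6 62.0
```

```bash
python3 -m crank '[[[0,0,0,0,0,0,36],[0,0,0,0,0,0,36],[0,0,0,0,0,0,36]]]'; python3 -m crank '[[[0,0,0,0,0,-0.2,36],[0,0,0,0,0,-0.4,36],[0,0,0,0,0,-0.6,36],[0,0,0,0,0,-0.6,36],[0,0,0,0,0,-0.6,36]]]';python3 -c "
from h import *
st()
im=snapshot('top')[250:295,180:235];cv2.imwrite('pics/w_top.png',cv2.cvtColor(im,cv2.COLOR_RGB2BGR))
im=snapshot('scene');hsv=cv2.cvtColor(im,cv2.COLOR_RGB2HSV)
k=((hsv[...,1]<40)&(hsv[...,2]>200)).astype(np.uint8)[250:330,190:260]
n,l,s,c=cv2.connectedComponentsWithStats(k)
for i in range(1,n):
  if s[i,4]>10: print(s[i]+[190,250,0,0,0],c[i]+[190,250])
print(proj('scene',[[463,313,98+15],[463,313,77+15],[463,313,15]]))
"
```

```text
time: 28.4
tool_pos: [466.4, 314.2, 38.3]
tool_rot: [-2.329, -2.109, -0.002]
wrist_force: [-2.4, -0.3, 5.2]
gripper_width: 49.8
grasp_force: 62.0
time: 28.9
tool_pos: [466.2, 313.7, 52.5]
tool_rot: [2.328, 2.109, 0.001]
wrist_force: [0.1, -0.4, -1.8]
gripper_width: 49.3
grasp_force: 62.3
28.9 p [466.2 313.7  52.5] yaw 84.3 q6 0.61 F [ 0.1 -0.4 -1.8] w 49.3 62.3
[246 257  14   8  47] [252.9787234  260.21276596]
[211 268   7   7  31] [213.64516129 271.16129032]
[[221.06303151 268.11190546]
 [222.21916524 275.75692492]
 [226.30189851 302.38580771]]
```

```bash
python3 -c "
from h import *
im=cv2.cvtColor(snapshot('scene'),cv2.COLOR_RGB2LAB).astype(int)
o=cv2.cvtColor(cv2.imread('pics/scene0.png'),cv2.COLOR_BGR2LAB).astype(int)
def edges(a):
  for r in range(276,316,3):
    row=a[r,200:255]; bg=a[r,196:200].mean(0); d=np.abs(row-bg).sum(1)
    print(r,' '.join('%3d'%x for x in d))
edges(im);print();edges(o)
print(proj('scene',[[462,312,98],[462,312,77],[462,312,0]]))
"
```

```text
276   1   2   2   2   2   2   1   3   2   1   8  21  34  41  43  42  42  42  39  36  34  33  30  19   9  31  48  76 109 128 127 128 125  99  48  10   0   3   3   3   3   2   2   2   0   2   1   2   2   0   1   2   1   2   2
279   1   1   1   1   1   1   1   1   1   2   1   8  22  32  34  35  36  35  33  34  37  35  30  20   2  20  26  46  85 117 125 126 128 116  61  15   3   2   1   2   2   1   1   2   2   2   3   2   2   1   2   1   2   1   2
282   1   1   1   0   2   0   0   1   1   1   7  22  34  33  27  24  23  27  30  34  39  40  43  39  25   3  16  28  58 102 128 127 130 122  88  35   7   2   1   2   1   1   1   3   0   1   1   0   1   3   1   3   0   1   2
285   0   2   2   1   1   1   1   1   0   2   4  16  26  25  15  15  16  20  23  29  37  37  36  35  26   5  16  25  48  86 111 105  87  71  52  26   6   1   0   0   1   2   1   1   0   1   0   0   0   1   0   1   0   0   0
288   1   1   1   1   2   2   2   1   1   1   1   4   6   1   6  10  10   7   5   9  13  15  12   8  10  15  19  19  24  36  49  54  50  42  35  33  17   4   1   2   2   1   1   1   1   1   1   2   2   2 
[... 4560 characters left out ...]
   0   2   9  16  12   6  18  20  20  23  23  24  23  23  25  25  27  28  26  25  27  37  50  57  60  61  61  60  61  61  62  61  49  28  14   5   1   2   2   0   2
312   2   1   1   1   1   1   1   2   1   1   1   2   2   1   1   1   1   6   8   7   4   3   9  12  13   9   8  10   8   9  11  15  21  30  44  55  60  63  62  58  49  42  32  23  12   6   1   1   1   1   1   1   2   1   2
315   1   0   0   2   1   1   1   1   1   0   0   1   0   0   0   2   0   0   0   2   0   0   2   0   1   1   1   0   0   1   2   2   2   2   2   1   2   2   2   2   2   2   2   2   0   2   1   2   2   0   0   0   1   2   0
[[222.52459942 273.53736767]
 [223.66064965 281.0620993 ]
 [227.67194467 307.27433747]]
```

```bash
python3 -m crank '[[[0,0,0,0,0,-0.3,36],[0,0,0,0,0,-0.9,36],[0,0,0,0,0,-1.5,36],[0,0,0,0,0,-2.1,36],[0,0,0,0,0,-2.7,36],[0,0,0,0,0,-3.3,36],[0,0,0,0,0,-3.9,36],[0,0,0,0,0,-4.4,36],[0,0,0,0,0,-4.6,36],[0,0,0,0,0,-4.6,36]]]';python3 -c "
from h import *
st();print(go(437,31,168,84.4))"
```

```text
time: 30.05
tool_pos: [466.6, 314.1, 168.4]
tool_rot: [2.328, 2.109, 0.003]
wrist_force: [0.1, -0.3, -0.9]
gripper_width: 49.5
grasp_force: 62.4
30.05 p [466.6 314.1 168.4] yaw 84.3 q6 0.61 F [ 0.1 -0.3 -0.9] w 49.5 62.4
[ 1.000e-02 -1.000e-02 -1.000e-02 -1.139e+01 -6.000e-02  0.000e+00]
```

```bash
python3 -m crank '[[[0,0,0,-0.3,0,0,36],[0,0,0,-1,0,0,36],[0,0,0,-2,0,0,36],[0,0,0,-3.2,0,0,36],[0,0,0,-4.4,0,0,36],[0,0,0,-5.6,0,0,36],[0,0,0,-6.8,0,0,36],[0,0,0,-8,0,0,36],[0,0,0,-9.2,0,0,36],[0,0,0,-10.3,0,0,36],[0,0,0,-11,-0.05,0,36],[0,0,0,-11.39,-0.05,0,36]]]';python3 -m crank '[[[0,0,0,0,0,0,36],[0,0,0,0,0,0,36],[0,0,0,0,0,0,36]]]';python3 -c "
from h import *
st();print(go(437,31,168,84.4));spin()
im=cv2.cvtColor(snapshot('scene'),cv2.COLOR_RGB2LAB).astype(int)
for r in range(186,222,3): print(r,' '.join('%3d'%x for x in im[r,285:335,0]))
print(proj('scene',[[435,30.5,130],[435,30.5,180]]))
for dx in(-23.5,23.5): print(proj('scene',np.array([435,30.5,140])+dx*np.array([-.74,-.68,0])))
"
```

```text
time: 31.25
tool_pos: [434.8, 28.4, 166.4]
tool_rot: [-2.33, -2.106, 0.003]
wrist_force: [0.4, 1.0, -1.7]
gripper_width: 49.9
grasp_force: 62.4
time: 31.55
tool_pos: [436.6, 31.1, 167.2]
tool_rot: [-2.327, -2.11, -0.0]
wrist_force: [-0.1, -0.2, -1.2]
gripper_width: 49.8
grasp_force: 62.4
31.55 p [436.6  31.1 167.2] yaw 84.4 q6 0.07 F [-0.1 -0.2 -1.2] w 49.8 62.4
[-0.   -0.   -0.   -0.    0.02 -0.03]
redB [38  6 10 11 70] (np.float64(277.1), np.float64(205.8)) car xy 190.8 -132.1
redB [  0  21  12  18 145] (np.float64(240.4), np.float64(224.1)) car xy 183.5 30.2
blue [ 65  51  20  11 185] (np.float64(309.6), np.float64(251.1)) car xy -84.4 -2.8
186 159 160 160 161 162 160 158 153 147 138 128 118 126 136 153 177 189 194 200 204 208 208 203 194 189 189 188 177 151 118  91  70  48  42  40  42  52  84 111 129 135 141 159 168 170 174 179 181 180 179
189 154 149 141 131 123 116 108 100  93  82  78  92 122 141 157 180 194 201 201 199 202 205 205 200 194 191 185 172 153 143 133 107  67  43  40  58 100 138 156 156 147 137 130 127 129 128 127 126 126 124
192  87  87  85  81  76  71  68  65  65 
[... 1418 characters left out ...]
7 116 117 113 114 111 111 111 112 114 130 145 153 154 154 153 153 153 153 152 154 155 153 149 142 131 129 141 155 163 157 142 120 103  99  98  99 100 105 106 117 129 140 150
216 166 157 151 149 162 175 183 187 187 185 184 182 182 184 185 181 175 172 165 161 159 157 156 155 154 151 151 151 149 148 143 141 141 138 128 115 102  91  88  92  98  98  98  99 102 114 131 145 152 157
219 169 159 151 147 159 176 184 190 192 194 194 192 189 187 184 180 173 174 183 191 193 193 192 189 172 150 143 146 147 146 143 142 134 130 123 116 108 100  94  97 112 132 146 154 158 161 161 161 159 161
[[309.22992655 216.16339792]
 [308.80088808 199.18575013]]
[[300.20251567 213.31779847]]
[[318.06091736 212.33193823]]
```

Jar silhouette columns 300–316 versus pocket 300–319: aligned within about 2 mm. Lowering.

```bash
python3 -m crank '[[[0,0,0,-0.04,-0.05,0.3,36],[0,0,0,-0.04,-0.05,0.8,36],[0,0,0,-0.04,-0.05,1.4,36],[0,0,0,-0.04,-0.05,2,36],[0,0,0,-0.04,-0.05,2.6,36],[0,0,0,-0.04,-0.05,3.1,36],[0,0,0,-0.04,-0.05,3.5,36],[0,0,0,-0.04,-0.05,3.8,36],[0,0,0,-0.04,-0.05,4.05,36],[0,0,0,-0.04,-0.05,4.15,36],[0,0,0,-0.04,-0.05,4.15,36],[0,0,0,-0.04,-0.05,4.15,36]]]'
python3 -m crank '[[[0,0,0,0,0,0.06,36],[0,0,0,0,0,0.12,36],[0,0,0,0,0,0.18,36],[0,0,0,0,0,0.18,36],[0,0,0,0,0,0.18,36]]]';python3 -c "
from h import *
st();spin()"
```

```text
time: 32.85
tool_pos: [435.8, 29.6, 64.0]
tool_rot: [2.328, 2.109, 0.001]
wrist_force: [-0.5, 0.1, -0.6]
gripper_width: 49.7
grasp_force: 62.4
time: 33.35
tool_pos: [435.2, 29.6, 59.0]
tool_rot: [2.328, 2.109, -0.0]
wrist_force: [1.0, -0.2, -0.9]
gripper_width: 49.9
grasp_force: 62.4
33.35 p [435.2  29.6  59. ] yaw 84.3 q6 0.07 F [ 1.  -0.2 -0.9] w 49.9 62.4
redB [37  6 11 11 78] (np.float64(276.6), np.float64(205.9)) car xy 191.4 -130.2
redB [  0  21  12  18 147] (np.float64(240.3), np.float64(224.2)) car xy 183.1 30.8
blue [66 54 17  8 31] (np.float64(307.2), np.float64(253.9)) car xy -89.0 11.8
```

```bash
python3 -m crank '[[[0,0,0,0,0,0.04,36],[0,0,0,0,0,0.06,36],[0,0,0,0,0,0.06,36],[0,0,0,0,0,0.06,36]]]';python3 -c "
from h import *
st()"
```

```text
time: 33.8
tool_pos: [435.8, 29.6, 57.8]
tool_rot: [2.328, 2.108, 0.001]
wrist_force: [1.6, -0.8, 0.3]
gripper_width: 50.4
grasp_force: 62.6
33.8 p [435.8  29.6  57.8] yaw 84.3 q6 0.07 F [ 1.6 -0.8  0.3] w 50.4 62.6
```

Contact is beginning (force turned positive, width easing). One more millimetre, then release.

```bash
python3 -m crank '[[[0,0,0,0,0,0.03,36],[0,0,0,0,0,0.04,36],[0,0,0,0,0,0.04,36],[0,0,0,0,0,0.04,36]]]';python3 -m crank '[[[0,0,0,0,0,0.04,49],[0,0,0,0,0,0.04,49],[0,0,0,0,0,0.04,50],[0,0,0,0,0,0.04,51],[0,0,0,0,0,0.04,52],[0,0,0,0,0,0.04,54],[0,0,0,0,0,0.04,58],[0,0,0,0,0,0.04,62],[0,0,0,0,0,0.04,66],[0,0,0,0,0,0.04,66],[0,0,0,0,0,0.04,66]]]';python3 -c "
from h import *
st()
im=cv2.cvtColor(snapshot('scene'),cv2.COLOR_RGB2LAB).astype(int)
for r in range(212,262,4): print(r,' '.join('%3d'%x for x in im[r,290:330,0]))
print(proj('scene',[[435,30.5,117],[435,30.5,96],[435,30.5,19]]))"
```

```text
time: 34.2
tool_pos: [435.8, 29.6, 57.2]
tool_rot: [2.328, 2.109, 0.001]
wrist_force: [-0.6, 0.6, 4.9]
gripper_width: 49.9
grasp_force: 63.0
time: 35.3
tool_pos: [435.1, 29.6, 55.4]
tool_rot: [-2.328, -2.109, 0.0]
wrist_force: [0.5, -0.7, -0.1]
gripper_width: 65.6
grasp_force: 0.0
35.3 p [435.1  29.6  55.4] yaw 84.3 q6 0.07 F [ 0.5 -0.7 -0.1] w 65.6 0.0
212 116 112 108 103  90  67  54  48  45  44  44  47  53  65  83  97  99  94  94 105 111  97  64  43  60  99 136 155 153 126  80  45  43  43  42  43  43  46  47  46
216 181 184 186 187 186 180 158 126  99  69  44  33  33  54  88 111 120 120 120 127 130 125 113  84  56  42  43  43  54  68  71  60  47  43  42  44  42  42  42  42
220 183 190 192 194 195 189 172 147 128  88  48  94 163 205 215 205 170 114  84 103 115 104  81  66  70  76  70  53  45  57  66  64  51  45  44  45  41  43  42  41
224 171 182 186 188 190 187 176 157 135  99  59  93 150 185 202 210 215 218 215 201 186 180 181 182 182 179 165 135  89  54  43  42  41  42  56  91 126 146 151 152
228 108 100  99 102 105 106 107 111 113  99  86 104 146 176 192 199 200 200 200 199 196 
[... 775 characters left out ...]
 156 119 111 132 148 153 152 153 153 152 150 151 154 158 157 152 145 135 132 123 106 113 131 138 139 138 136 136 143 152
252 190 198 199 198 200 202 202 201 193 172 134 113 121 136 147 149 150 151 151 151 151 151 151 150 149 147 143 135 121 101  88 101 122 135 140 144 152 156 159 162
256 121 167 193 200 199 198 199 200 200 199 195 187 177 164 149 137 129 120 115 113 113 116 116 116 119 127 138 147 156 163 170 176 176 177 183 188 182 168 146 125
260 164 187 197 201 201 199 198 197 198 199 199 198 196 196 197 201 204 206 207 202 197 192 190 191 192 201 210 215 215 207 196 180 163 145 128 111 101  98  99  99
[[309.33891818 220.4621915 ]
 [309.5127884  227.30810438]
 [310.1276783  251.40310336]]
```

```bash
python3 -m crank '[[[0,0,0,0,0,-0.3,66],[0,0,0,0,0,-0.8,66],[0,0,0,0,0,-1.5,66],[0,0,0,0,0,-2.5,66],[0,0,0,0,0,-3.5,66],[0,0,0,0,0,-4.5,66],[0,0,0,0,0,-5.5,66],[0,0,0,0,0,-6.5,66],[0,0,0,0,0,-7,66],[0,0,0,0,0,-7,66],[0,0,0,0,0,-7,66]]]';python3 -c "
from h import *
st();spin()
im=cv2.cvtColor(snapshot('scene'),cv2.COLOR_RGB2LAB).astype(int)
for r in range(208,262,4): print(r,' '.join('%3d'%x for x in im[r,294:326,0]))
im=snapshot('scene');hsv=cv2.cvtColor(im,cv2.COLOR_RGB2HSV)
c=AX-88*(XD*np.cos(np.radians(-120))+YD*np.sin(np.radians(-120)))
print('red expected',c,proj('scene',[[*c,114],[*c,125],[*c,19]]))"
```

```text
time: 36.45
tool_pos: [434.9, 29.6, 230.3]
tool_rot: [-2.328, -2.109, 0.0]
wrist_force: [0.8, -0.5, -0.0]
gripper_width: 65.9
grasp_force: 0.0
36.45 p [434.9  29.6 230.3] yaw 84.3 q6 0.07 F [ 0.8 -0.5 -0. ] w 65.9 0.0
redB [37  6 11 11 79] (np.float64(276.6), np.float64(205.8)) car xy 191.8 -130.5
redB [  0  21  12  18 144] (np.float64(240.3), np.float64(224.4)) car xy 182.5 31.5
blue [66 54 20  8 34] (np.float64(308.4), np.float64(253.6)) car xy -90.6 8.5
208 130 127 121 117 114 109 103  94  94 102 112 117 124 129 151 186 211 219 220 219 219 219 219 219 219 219 218 213 194 167 156 159
212 119 117 113 109 106 105 111 121 119 108 101  99  97  92 103 137 164 177 181 183 182 181 180 178 176 171 165 155 136 112 100  99
216 184 184 185 184 183 177 168 155 145 144 145 149 155 161 168 176 176 169 167 169 170 165 152 135 119 109 101  95  90  94  97  97
220 192 192 190 187 184 179 170 170 194 218 226 217 188 147 140 168 181 167 136 115 131 174 209 225 218 186 135 101  96 102 116 134
224 188 187 186 181 173 160 137 126 154 183 199 209 215 219 223 224 222 219 218 217 214 209 199 183 165 151 154
[... 637 characters left out ...]
146 140 136 139 156 180 193 179 148 131 133
248 201 200 198 198 196 184 155 119 110 131 148 151 152 152 151 150 150 150 152 157 156 150 142 135 130 121 107 118 136 140 138 136
252 199 200 201 199 192 170 133 112 121 137 146 147 147 149 149 150 150 150 149 148 149 145 142 134 120 100  86  99 121 134 138 143
256 197 196 197 199 199 198 194 186 177 162 147 136 128 117 114 111 113 114 115 115 117 125 137 147 156 162 169 177 180 180 185 190
260 200 198 196 196 197 197 198 197 195 194 196 199 204 205 204 200 196 191 189 189 191 200 209 214 214 207 195 179 161 144 126 110
red expected [572.33196269  96.83394203] [[255.05931845 216.6552806 ]
 [254.7294226  213.10858062]
 [257.8227876  246.00754629]]
```

```bash
python3 -c "
from h import *
hsv=cv2.cvtColor(snapshot('scene'),cv2.COLOR_RGB2HSV)
for r in range(204,252,3): print(r,' '.join('%3d/%3d'%(h,v) if s>110 else '   .   ' for h,s,v in hsv[r,242:272]))"
```

```text
204  14/199  14/200  14/199  14/198  14/197  14/195  13/194  14/194  13/193  13/190  13/186  13/179  13/169  13/158  13/149  13/141  13/132  13/125  13/114  12/100  12/ 86  11/ 68    .       .       .       .       .       .      0/ 48   0/ 85
207  14/194  14/193  14/191  13/187  14/182  13/173  13/163  13/153  13/145  13/136  12/130  11/124  10/119   8/111   5/ 99    .       .       .       .       .       .       .       .       .       .       .       .       .      0/ 49 179/ 87
210  13/155  13/146  13/139  13/133  12/128  11/118  10/105   7/ 94    .       .       .       .       .       .      3/108   3/123   3/134   3/131    .       .       .       .       .       .       .       .       .       .       .       .   
213   8/100    .       .       .       .       .       .      4/116   5/126   7/140   8/156   8/173   8/186   9/193  10/199   9/203   9/203   8/202   7/200   5/196   4/186    .       .       .       .       .       .       .       .       .   
216    .    179/ 95 179/102 179/106   0/115   3/140   4/175   5/195   6/201   7/204    .       .       .       .       .    
[... 2100 characters left out ...]
   .       .     14/134   9/130   6/126    .       .       .       .       .       .       .       .       .       .       .       .       .       .       .     12/104   5/115   3/128   7/132  13/133    .       .   
246    .       .       .       .       .      7/132   2/130   1/134   4/140    .       .       .       .       .       .       .       .       .       .       .       .       .       .       .      1/136   1/134   5/131  12/129    .       .   
249    .       .       .       .       .     12/138   6/141   2/144   1/144   1/148    .       .       .       .       .       .       .       .       .       .      3/156   2/153   2/149   3/144   6/140  11/139    .       .       .       .
```

The red jar's cap spans columns 247–262 (expected centre 255) and its pocket rim is centred on column 258, as predicted. Both jars stand upright and the arm is clear, so I hand in.

```bash
python3 -c "
from station import *
print(job_done())"
```

```text
the job is handed in; nothing more can be done
None
```

I put the red-capped jar in the red pocket and the white-capped jar in the blue pocket, left the blue pocket at the front, and handed the job in at about 37 s; no verdict came back, but my last images showed both jars upright and centred.

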